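# Sort the workbench oddments into their trays

## Robot

A 6-joint arm with a two-finger parallel gripper is mounted at the origin on the work surface. World frame = base frame: x ahead of the robot, y to its left, z up, the work surface at z = 0. Lengths are in mm, angles in rad, forces in N, time in s.
With the tool pointing down it reaches from about 300 to 750 mm from the base axis. Payload 8.5 kg.
Tool frame: the origin (TCP) lies between the finger pads; the fingertips stand 25 mm ahead of it and the grasp point (between the pads) lies 6 mm ahead of it; z points along the fingers, y is the direction in which the jaws open and shut (so a half turn about z gives the same grasp; the last joint's range is limited). The gripper opens to 85 mm and grips with 20 to 120 N. Pads are 22 mm wide; open, the fingers measure 114 mm over their backs; the gripper's body (76 mm by 85 mm) begins 54 mm behind the grasp point. The pads swing forward as they close: fully open they stand 13 mm farther back than shut.
Start: joints at [1.067, 0.381, 1.297, -0, 1.464, -0.215], TCP at [156.633, 527.207, 256.322] pointing down, gripper open.
Joint ranges: [-3.11, 3.11], [-0.89, 2.33], [0.22, 2.48], [-1.42, 4.56], [0.17, 2.85], [-2.88, 2.88]. Speed limits (rad/s): [2.39, 2.39, 3.14, 3.14, 3.14, 3.14].

## Interface

Orientations are given as a rotation vector (axis times angle).
In Python, from bench import state, capture, camera_model, sign_off gives the robot as it stands.
- The arm moves only by the tool send_rows, never from a script. Its argument "deltas" is a list of rows, each an object with "linear": the shift along the world's x, y, z in mm, a list of three; "delta_rot": the turn, a rotation vector about the world's x, y, z in rad, a list of three. In form: [{"linear": [dx, dy, dz], "delta_rot": [ax, ay, az]}, ...]. A call has 1 to 8 rows; each row shifts and turns the commanded pose from where the row before left it; what a row does not reach is not made up. A row lasts 1/12 s, in which the tool goes at most 41.7 mm and 7.16 degrees, less where a joint would pass 70% of its speed; a pose out of reach is approached as far as the arm can. A call with a gripper value outside its range is refused whole. "fingers" is the finger opening in mm, from 0 to 85.4, set as the call begins (left out, the last holds). The fingers move at their own pace and stop on an object; "force" is the grip in N (left out, the last holds). Time passes only in rows, so rows that do not move let the fingers close. It gives the time, the measured TCP pose, the force and the opening at its end, in the units of the state.
- state(): the state, without advancing time (a new reading comes with each control period).
- capture(name): name is "side" or "top"; returns the picture (400x640x3 uint8, blue, green, red); there is no depth.
- camera_model(name): a dict with "mtx" (3x3 intrinsics, pixels), "view" (4x4, takes a point from world to camera coordinates). Camera axes: x right, y up, looking along -z (the intrinsics and any distortion apply to the point x, -y, -z); pixel columns grow to the right and rows downward; lengths in mm; the calibration is good to about 2 mm. A picture is of the moment at which its call begins. camera_model takes no time and is no camera call.
- sign_off(): hands the job in, once; it reports no verdict.
The state is a dict: "t": time; "qpos": joint angles; "dq": joint speeds; "joint_torque": joint torques, N m; "position": TCP position; "tool_rot": TCP orientation; "contact_force": force on the tool from outside, world axes, zero at the start; "wrist_torque": the same for the moment, N m; "finger_gap": finger opening in mm.
Only numpy, scipy, OpenCV 4.12 (cv2) and the standard library are available. Lean on these libraries where they do the work, as an engineer would, in place of code of your own. Each camera call takes 0.05 s, during which the arm holds its last target. There are 200 camera calls.

## Task

Tidy the bench by sorting the five loose parts: lay both hex nuts flat in the round steel dish, lay both wood battens in the shallow plywood tray, lengthways along its long side, and put the belt pulley in the square grey bin with its hub still upwards. Every part must lie down on the floor of its tray, not on a rim or on another part. Leave the little amber jar and the little tin that stand among the parts where they are, upright.

Things in the scene. Friction and masses are not known exactly. Their poses are not given: they have to be found in the camera images.
- nut_big_mid (a point): Centre (half-way up) of the large hex nut: bare steel, lying flat, 46 mm across the flats, 53 mm across the corners, 24 mm high, with a 30 mm hole through it. z is the hole's axis (up at the start); one pair of flats faces along its +y and -y, the other pairs are at 60 degree steps from there. About 0.2 kg.
- nut_small_mid (a point): Centre (half-way up) of the small hex nut: bare steel, lying flat, 36 mm across the flats, 42 mm across the corners, 18 mm high, with a 22 mm hole. Axes as for the large nut. About 0.1 kg.
- batten_long_mid (a point): Centre (half-way up) of the longer pale wood batten: 100 mm long along its x, 30 mm wide (y), 30 mm high (z up at the start); the last 30 mm at its +x end are cut down to the lower half (15 mm high) as a lap joint. Under 0.1 kg.
- batten_short_mid (a point): Centre (half-way up) of the shorter pale wood batten: 75 mm long along its x, 30 mm wide, 30 mm high; the last 30 mm at its +x end are cut down to the lower half (15 mm high). Under 0.1 kg.
- pulley_mid (a point): Centre (half-way up) of the aluminium belt pulley, standing on its face: a grooved wheel 60 mm in diameter and 20 mm high, with a round hub 28 mm in diameter rising from its middle from 20 to 42 mm above the face it stands on; 42 mm high overall. z is its axis, towards the hub. About 0.2 kg.
- dish: Round steel parts dish, fixed to the bench; origin at the centre of its underside, z up. Inner floor 4 mm above the bench and 132 mm in diameter; flared wall with its rim 20 mm above the bench, 156 mm in outer diameter. Home of both nuts.
- wood_tray: Shallow oblong plywood tray, fixed to the bench; origin at the centre of its underside, z up. Outside 146 mm along x by 196 mm along y (y is its long side); walls 8 mm thick, rim 16 mm above the bench; inner floor 130 by 180 mm, 8 mm above the bench. Home of both battens.
- bin: Square grey sheet-metal bin, fixed to the bench; origin at the centre of its underside, z up, sides along x and y. Outside 120 by 120 mm, walls 4 mm thick, rim 24 mm above the bench; inner floor 112 by 112 mm, 4 mm above the bench. Home of the pulley.
- jar_mid (a point): Centre of a small amber glass jar with a steel cap, loose, standing upright, 44 mm in diameter, 44 mm high. Must stay where it is.
- tin_mid (a point): Centre of a small open bare-metal tin, loose, standing upright, 44 mm in diameter at the rim, 40 mm high. Must stay where it is.
There are look-alikes about, which are no part of the job. Leave any blue look-alike of the part that bears nut_small_mid alone.

How it is judged:
By the outcome, as a careful person would: the job done as asked, in the order asked, and still so for the second after the job is handed in, with the robot touching nothing.
It also fails if it takes over 118 s, if anything falls off the work surface, if the arm or the gripper's body presses on something with over 40 N, if the wrist force passes 120 N, or if a joint passes its speed limit or range.

## Working session

There is one attempt and no reset: what is moved stays moved. The work goes in short steps, Python scripts to look and compute and a tool call to move; the robot and the scene stay as the last step left them, time stands still between calls to the robot, and variables do not carry over. Pictures are saved under pics/ and viewed, about 12 in all and at most 16, crops included, and the job is handed in when it is done.

Besides the shell and the picture viewer there is one more tool, called after "Call:" in YAML: its name, and indented under it one key for each argument. send_rows: Moves the arm, as the interface text tells. Its arguments: {"type":"object","properties":{"deltas":{"type":"array","items":{"type":"object","properties":{"linear":{"type":"array","items":{"type":"number"}},"delta_rot":{"type":"array","items":{"type":"number"}}}}},"fingers":{"type":"number"},"force":{"type":"number"}},"required":["deltas"]}

```bash
mkdir -p pics; python3 - <<'E'
from bench import *
import cv2
s=state();print(s)
for n in("top","side"):
    m=camera_model(n);print(n,m)
    cv2.imwrite(f"pics/{n}0.png",capture(n))
E
```

```text
{'t': 0.0, 'qpos': array([ 1.06668923e+00,  3.81206035e-01,  1.29825584e+00, -5.19886461e-07,
        1.46360396e+00, -2.15317585e-01]), 'dq': array([ 6.11361142e-04, -1.98928806e-03,  2.32124113e-03,  5.72164425e-05,
        9.63859537e-04, -6.02917187e-04]), 'joint_torque': array([-1.24162911e-03, -4.48468029e+01, -2.31276637e+01, -2.35598191e-04,
        4.79334718e-03, -1.08744732e-05]), 'position': array([156.52086241, 526.99152681, 255.70802588]), 'tool_rot': array([-4.51980053e-01, -3.10838524e+00,  2.16588827e-03]), 'contact_force': array([-0.09431139, -0.67348163,  0.3724086 ]), 'wrist_torque': array([-0.04166362,  0.01970488, -0.01008793]), 'finger_gap': 85.27577660395471}
top {'mtx': array([[391.51460562,   0.        , 316.51413072],
       [  0.        , 391.51460562, 195.15438376],
       [  0.        ,   0.        ,   1.        ]]), 'view': array([[ 7.80203263e-03, -9.99804307e-01,  1.81790058e-02,
        -1.27965708e+01],
       [ 9.98358125e-01,  8.81983281e-03,  5.65973837e-02,
        -5.43588414e+02],
       [-5.67466438e-02,  1.77075835e-02,  9.98231566e-01,
        -9.85090285e+02],
       [ 0.00000000e+00,  0.00000000e+00,  0.00000000e+00,
         1.00000000e+00]])}
side {'mtx': array([[378.51911888,   0.        , 317.25279483],
       [  0.        , 378.51911888, 203.92856769],
       [  0.        ,   0.        ,   1.        ]]), 'view': array([[-8.88360769e-01, -4.58961740e-01, -1.30102115e-02,
         4.78626495e+02],
       [ 3.22651350e-01, -6.44178465e-01,  6.93491320e-01,
        -2.08072596e+02],
       [-3.26666882e-01,  6.11872720e-01,  7.20347501e-01,
        -6.92396672e+02],
       [ 0.00000000e+00,  0.00000000e+00,  0.00000000e+00,
         1.00000000e+00]])}
```

View pics/top0.png

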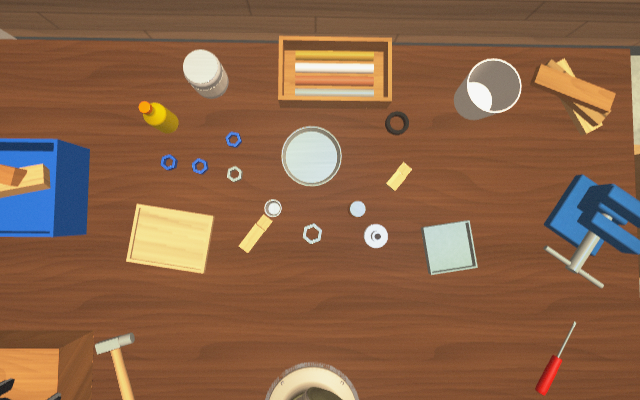

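View pics/side0.png

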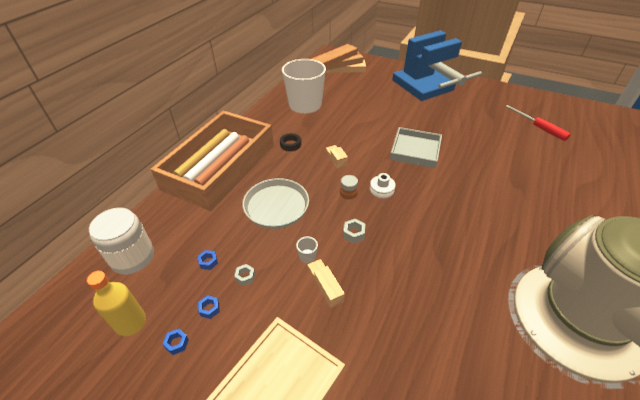

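The top view shows every part. The dish is at (311,156), the wood tray at (170,239) and the bin at (450,247). The nuts are at (234,174) and (312,233), the battens at (255,233) and (399,176), the pulley at (376,236), the tin at (273,208) and the jar at (357,209). Next I'll enlarge crops to measure these.

```bash
cat > h.py <<'E'
import numpy as np, cv2
from bench import *
def back(n,u,v,z):
    m=camera_model(n);V=m["view"];R,t=V[:3,:3],V[:3,3]
    d=R.T@(np.linalg.inv(m["mtx"])@[u,v,1]*[1,-1,-1]);c=-R.T@t
    return c+d*(z-c[2])/d[2]
def proj(n,p):
    m=camera_model(n);V=m["view"];q=(V[:3,:3]@p+V[:3,3])*[1,-1,-1];q=m["mtx"]@q
    return q[:2]/q[2]
def crop(img,u0,v0,w,h,k,name,step=10):
    c=cv2.resize(img[v0:v0+h,u0:u0+w],None,fx=k,fy=k,interpolation=cv2.INTER_CUBIC)
    for u in range(-(-u0//step)*step,u0+w,step):
        x=int((u-u0+.5)*k);cv2.line(c,(x,0),(x,6),(0,255,255),1);cv2.putText(c,str(u),(x+1,16),0,.35,(0,255,255),1)
    for v in range(-(-v0//step)*step,v0+h,step):
        y=int((v-v0+.5)*k);cv2.line(c,(0,y),(6,y),(0,255,255),1);cv2.putText(c,str(v),(8,y+4),0,.35,(0,255,255),1)
    cv2.imwrite(f"pics/{name}.png",c)
E
python3 - <<'E'
from h import *
t=cv2.imread("pics/top0.png")
crop(t,222,156,112,100,7,"cA"); crop(t,338,156,80,100,6,"cB")
c=np.array(state()["position"]);print(proj("top",c),proj("side",c))
E
```

```text
[ 29.92856629 392.80891671] [468.07742676 714.90781139]
```

View pics/cA.png

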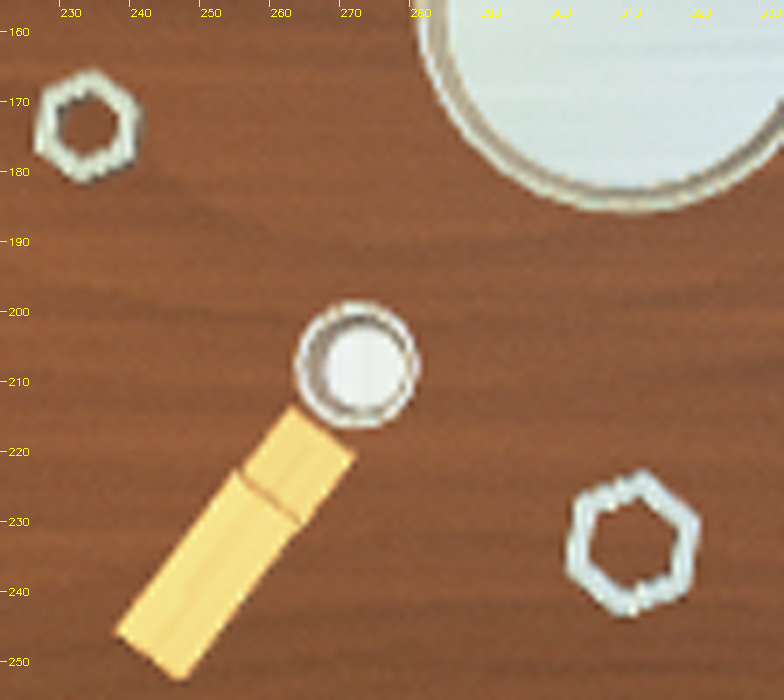

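View pics/cB.png

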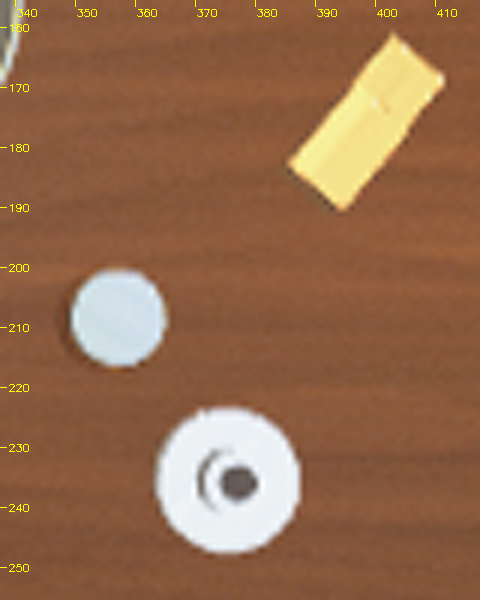

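```bash
cat > fit.py <<'E'
from h import *
from scipy.optimize import minimize
def prism(poly,z0,z1): return np.vstack([np.c_[poly,np.full(len(poly),z)] for z in(z0,z1)])
def ngon(n,r,a0=0): a=a0+np.arange(n)*2*np.pi/n; return np.c_[r*np.cos(a),r*np.sin(a)]
def box(x0,x1,y): return np.array([[x0,-y],[x1,-y],[x1,y],[x0,y]],float)
M={"nut_big":[prism(ngon(6,46/3**.5),0,24)],"nut_small":[prism(ngon(6,36/3**.5),0,18)],
"bat_long":[prism(box(-50,50,15),0,15),prism(box(-50,20,15),0,30)],
"bat_short":[prism(box(-37.5,37.5,15),0,15),prism(box(-37.5,7.5,15),0,30)],
"pulley":[prism(ngon(40,30),0,20),prism(ngon(24,14),20,42)],
"jar":[prism(ngon(40,22),0,44)],"tin":[prism(ngon(40,22),0,40)],
"dish":[np.vstack([prism(ngon(60,68),0,4)[:60],prism(ngon(60,78),20,20)])],
"tray":[prism(box(-73,73,98),0,16)],"bin":[prism(box(-60,60,60),0,24)]}
def sil(n,parts,p,z,win,k):
    u0,v0,w,h=win;m=np.zeros((h*k,w*k),np.uint8);c,s=np.cos(p[2]),np.sin(p[2])
    for P in parts:
        W=P@np.array([[c,s,0],[-s,c,0],[0,0,1]])+[p[0],p[1],z]
        q=(np.array([proj(n,x) for x in W])-[u0,v0]+.5)*k-.5
        cv2.fillConvexPoly(m,np.round(cv2.convexHull(np.float32(q))*16).astype(np.int32),255,cv2.LINE_8,4)
    return m>0
def mask(img,win,k,seed):
    u0,v0,w,h=win;c=cv2.resize(img[v0:v0+h,u0:u0+w],None,fx=k,fy=k,interpolation=cv2.INTER_CUBIC)
    S=cv2.cvtColor(c,cv2.COLOR_BGR2HSV);m=((S[...,2]>175)|(S[...,1]<75)).astype(np.uint8)
    cs=cv2.findContours(m,cv2.RETR_EXTERNAL,cv2.CHAIN_APPROX_NONE)[0]
    o=np.zeros_like(m);b=min(cs,key=lambda q:-cv2.pointPolygonTest(q,((seed[0]-u0)*k*1.,(seed[1]-v0)*k*1.),True))
    cv2.drawContours(o,[b],-1,1,-1);return o>0
def fit(n,img,name,p0,z=0,k=6,pad=14):
    parts=M[name];q=np.array([proj(n,np.array([p0[0]+a,p0[1]+b,z+c])) for a in(-1,1) for b in(-1,1) for c in(0,40)])
    r=np.abs(np.vstack(parts)[:,:2]).max()*.45+pad;cen=q.mean(0)
    win=[int(max(0,cen[0]-r)),int(max(0,cen[1]-r)),int(2*r),int(2*r)]
    mk=mask(img,win,k,proj(n,np.array([p0[0],p0[1],z+10])))
    f=lambda p:-(lambda s:(s&mk).sum()/max(1,(s|mk).sum()))(sil(n,parts,p,z,win,k))
    best=min((minimize(f,[p0[0],p0[1],p0[2]],method="Nelder-Mead",options=dict(initial_simplex=np.array(p0)+np.array([[0,0,0],[dx,0,.0],[0,dx,0],[0,0,da]]),xatol=.05,fatol=1e-4)) for dx,da in((6,.2),(-6,-.2),(6,-.2))),key=lambda r:r.fun)
    return best.x,-best.fun
E
cat > run1.py <<'E'
from fit import *
t=cv2.imread("pics/top0.png");s=cv2.imread("pics/side0.png")
px={"nut_big":(312,233,12,0.2),"nut_small":(234,174,9,.2),"bat_long":(255,233,15,np.nan),"bat_short":(399,176,15,np.nan),"pulley":(376,236,15,0),"jar":(357,209,40,0),"tin":(273,208,40,0),"dish":(311,156,20,0),"tray":(170,239,16,.1),"bin":(450,247,24,-.05)}
for n,(u,v,z,a) in px.items():
    p=back("top",u,v,z)
    if a!=a:
        w=((247,252),(292,213)) if n=="bat_long" else ((390,186),(407,164))
        if n=="bat_long": w=((243,249),(267,217))
        d=back("top",*w[1],20)-back("top",*w[0],20);a=np.arctan2(d[1],d[0])
    for c,i in(("top",t),("side",s)):
        x,f=fit(c,i,n,[p[0],p[1],a]);print(n,c,x[:2].round(1),np.degrees(x[2]).round(1),round(f,3))
E
python3 run1.py
```

```text
nut_big top [446.7   2.7] -9.7 0.972Traceback (most recent call last):
  File "run1.py", line 11, in <module>
    x,f=fit(c,i,n,[p[0],p[1],a]);print(n,c,x[:2].round(1),np.degrees(x[2]).round(1),round(f,3))
        ~~~^^^^^^^^^^^^^^^^^^^^^
  File "fit.py", line 32, in fit
    best=min((minimize(f,[p0[0],p0[1],p0[2]],method="Nelder-Mead",options=dict(initial_simplex=np.array(p0)+np.array([[0,0,0],[dx,0,.0],[0,dx,0],[0,0,da]]),xatol=.05,fatol=1e-4)) for dx,da in((6,.2),(-6,-.2),(6,-.2))),key=lambda r:r.fun)
  File "fit.py", line 32, in <genexpr>
    best=min((minimize(f,[p0[0],p0[1],p0[2]],method="Nelder-Mead",options=dict(initial_simplex=np.array(p0)+np.array([[0,0,0],[dx,0,.0],[0,dx,0],[0,0,da]]),xatol=.05,fatol=1e-4)) for dx,da in((6,.2),(-6,-.2),(6,-.2))),key=lambda r:r.fun)
              ~~~~~~~~^^^^^^^^^^^^^^^^^^^^^^^^^^^^^^^^^^^^^^^^^^^^^^^^^^^^^^^^^^^^^^^^^^^^^^^^^^^^^^^^^^^^^^^^^^^^^^^^^^^^^^^^^^^^^^^^^^^^^^^^^^^^^^^^^^^^^^^^^^^^^^^^^^^^^^^^^^^^
    res = _minimize_neldermead(fun, x0, args, callback, bounds=bounds,
                               **options)
    fxr = func(xr)
    fx = function(np.copy(x), *(wrapper_args + args))
  File "fit.py", line 31, in <lambda>
    f=lambda p:-(lambda s:(s&mk).sum()/max(1,(s|mk).sum()))(sil(n,parts,p,z,win,k))
                                                            ~~~^^^^^^^^^^^^^^^^^^^
  File "fit.py", line 17, in sil
    q=(np.array([proj(n,x) for x in W])-[u0,v0]+.5)*k-.5
                 ~~~~^^^^^
  File "h.py", line 8, in proj
    m=camera_model(n);V=m["view"];q=(V[:3,:3]@p+V[:3,3])*[1,-1,-1];q=m["mtx"]@q
ValueError: time passes only in moves, steps and waits
```

```bash
sed -i 's/^def back/CM={n:camera_model(n) for n in("top","side")}\ndef back/; s/m=camera_model(n)/m=CM[n]/' h.py
sed -i 's/    for c,i in(("top",t),("side",s)):/    for c,i in(("top",t),("side",s))[:1 if n=="tray" else 2]:/' run1.py; time python3 run1.py
```

```text
nut_big top [446.7   2.7] -9.7 0.972
nut_big side [447.4   2.3] -11.4 0.945
nut_small top [597.5 203.4] -6.1 0.926
nut_small side [597.8 203.3] 0.3 0.927
bat_long top [446.7 146.1] -37.0 0.97
bat_long side [450.8 139.7] -36.4 0.773
bat_short top [ 595.8 -220.6] -39.4 0.905
bat_short side [ 599.4 -225.7] -43.9 0.595
pulley top [ 441.7 -159.9] 10.7 0.97
pulley side [ 442.4 -159.4] 4.9 0.98
jar top [ 509.5 -108.6] -9.5 0.761
jar side [ 521.9 -139.4] 7.6 0.53
tin top [510.1 102. ] -7.0 0.939
tin side [512.7  97.2] -11.1 0.835
dish top [644.7   6.2] -8.6 0.989
dish side [644.5   7.8] -3.1 0.993
tray top [431.7 363.1] -8.7 0.979
bin top [ 414.3 -347.6] 9.3 0.99
bin side [ 414.8 -346.9] 9.1 0.979
real	0m8.099s
user	0m7.837s
sys	0m0.211s
```

```bash
sed -i 's/|(S\[...,1\]<75))/|(S[...,1]<75)|((S[...,0]>14)\&(S[...,0]<35)\&(S[...,2]>90)))/' fit.py
python3 - <<'E'
from fit import *
for n,q in(("bat_short",[596,-221,-.69]),("bat_long",[447,146,-.64])):
  for fl in(0,np.pi):
    for c in("top","side"):
      x,f=fit(c,cv2.imread(f"pics/{c}0.png"),n,[q[0],q[1],q[2]+fl],pad=8);print(n,c,x[:2].round(1),np.degrees(x[2]).round(1),round(f,3))
E
```

```text
bat_short top [ 596.1 -220.6] -38.9 0.926
bat_short side [ 598.7 -225.9] -42.4 0.604
bat_short top [ 593.6 -218.7] 142.6 0.871
bat_short side [ 604.  -235.3] 146.3 0.527
bat_long top [446.6 146.2] -36.6 0.976
bat_long side [455.6 136. ] -34.3 0.671
bat_long top [446.  146.7] 142.2 0.95
bat_long side [460.  133.3] 149.3 0.725
```

Call:
send_rows:
  deltas:
    - {"linear": [16, -29, -8], "delta_rot": [0, 0, 0.006]}
    - {"linear": [16, -29, -8], "delta_rot": [0, 0, 0.006]}
    - {"linear": [16, -29, -8], "delta_rot": [0, 0, 0.006]}
    - {"linear": [16, -29, -8], "delta_rot": [0, 0, 0.006]}
    - {"linear": [16, -29, -8], "delta_rot": [0, 0, 0.006]}
    - {"linear": [16, -29, -8], "delta_rot": [0, 0, 0.006]}
    - {"linear": [16, -29, -8], "delta_rot": [0, 0, 0.006]}
    - {"linear": [16, -29, -8], "delta_rot": [0, 0, 0.006]}
  fingers: 70
  force: 40

```text
t: 0.77
position: [284.9, 293.7, 191.9]
tool_rot: [-0.376, -3.119, 0.0]
contact_force: [0.5, 0.7, -0.1]
finger_gap: 70.3
```

Call:
send_rows:
  deltas:
    - {"linear": [16, -29, -8], "delta_rot": [0, 0, 0.006]}
    - {"linear": [16, -29, -8], "delta_rot": [0, 0, 0.006]}
    - {"linear": [16, -29, -8], "delta_rot": [0, 0, 0.006]}
    - {"linear": [16, -29, -8], "delta_rot": [0, 0, 0.006]}
    - {"linear": [16, -29, -8], "delta_rot": [0, 0, 0.006]}
    - {"linear": [16, -29, -8], "delta_rot": [0, 0, 0.006]}
    - {"linear": [16, -29, -8], "delta_rot": [0, 0, 0.006]}
    - {"linear": [16, -29, -8], "delta_rot": [0, 0, 0.006]}

```text
t: 1.43
position: [413.0, 61.6, 127.8]
tool_rot: [-0.302, -3.127, -0.0]
contact_force: [0.2, 0.5, -0.6]
finger_gap: 69.7
```

Call:
send_rows:
  deltas:
    - {"linear": [16, -29, -8], "delta_rot": [0, 0, 0.006]}
    - {"linear": [16, -29, -8], "delta_rot": [0, 0, 0.006]}
    - {"linear": [0, 0, 0], "delta_rot": [0, 0, 0]}
    - {"linear": [0, 0, 0], "delta_rot": [0, 0, 0]}

```text
t: 1.77
position: [444.8, 4.2, 111.7]
tool_rot: [-0.288, -3.127, -0.001]
contact_force: [-1.0, 0.4, 0.1]
finger_gap: 69.7
```

Call:
send_rows:
  deltas:
    - {"linear": [1, -1, -14], "delta_rot": [0, 0, 0]}
    - {"linear": [1, -1, -14], "delta_rot": [0, 0, 0]}
    - {"linear": [0, 0, -14], "delta_rot": [0, 0, 0]}
    - {"linear": [0, 0, -14], "delta_rot": [0, 0, 0]}
    - {"linear": [0, 0, -14], "delta_rot": [0, 0, 0]}
    - {"linear": [0, 0, -10], "delta_rot": [0, 0, 0]}
    - {"linear": [0, 0, -4], "delta_rot": [0, 0, 0]}
    - {"linear": [0, 0, 0], "delta_rot": [0, 0, 0]}

```text
t: 2.43
position: [445.9, 4.1, 28.0]
tool_rot: [-0.282, -3.127, -0.001]
contact_force: [0.9, 0.3, 0.2]
finger_gap: 70.1
```

Call:
send_rows:
  deltas:
    - {"linear": [0, 0, 0], "delta_rot": [0, 0, 0]}
    - {"linear": [0, 0, 0], "delta_rot": [0, 0, 0]}
    - {"linear": [0, 0, 0], "delta_rot": [0, 0, 0]}
    - {"linear": [0, 0, 0], "delta_rot": [0, 0, 0]}
    - {"linear": [0, 0, 0], "delta_rot": [0, 0, 0]}
    - {"linear": [0, 0, 0], "delta_rot": [0, 0, 0]}
    - {"linear": [0, 0, 0], "delta_rot": [0, 0, 0]}
  fingers: 30
  force: 40

```text
t: 3.02
position: [446.8, 3.4, 29.2]
tool_rot: [0.283, 3.127, 0.0]
contact_force: [-0.7, 1.9, 6.4]
finger_gap: 45.3
```

Call:
send_rows:
  deltas:
    - {"linear": [0, 0, 6], "delta_rot": [0, 0, 0]}
    - {"linear": [0, 0, 14], "delta_rot": [0, 0, 0]}
    - {"linear": [0, 0, 20], "delta_rot": [0, 0, 0]}
    - {"linear": [14, 0, 20], "delta_rot": [0, 0, 0]}
    - {"linear": [28, 1, 0], "delta_rot": [0, 0, 0]}
    - {"linear": [28, 1, 0], "delta_rot": [0, 0, 0]}
    - {"linear": [28, 1, 0], "delta_rot": [0, 0, 0]}
    - {"linear": [28, 0, 0], "delta_rot": [0, 0, 0]}

```text
t: 3.68
position: [573.6, 6.5, 89.1]
tool_rot: [0.283, 3.129, -0.0]
contact_force: [0.6, -1.0, -2.6]
finger_gap: 45.3
```

Call:
send_rows:
  deltas:
    - {"linear": [28, 0, 0], "delta_rot": [0, 0, 0]}
    - {"linear": [14, 0, 0], "delta_rot": [0, 0, 0]}
    - {"linear": [0, 0, -10], "delta_rot": [0, 0, 0]}
    - {"linear": [0, 0, -15], "delta_rot": [0, 0, 0]}
    - {"linear": [0, 0, -10], "delta_rot": [0, 0, 0]}
    - {"linear": [0, 0, -7], "delta_rot": [0, 0, 0]}
    - {"linear": [0, 0, 0], "delta_rot": [0, 0, 0]}

```text
t: 4.27
position: [613.2, 6.3, 44.7]
tool_rot: [-0.283, -3.125, -0.0]
contact_force: [-0.1, -0.1, -1.8]
finger_gap: 44.9
```

Call:
send_rows:
  deltas:
    - {"linear": [0, 0, -5], "delta_rot": [0, 0, 0]}
    - {"linear": [0, 0, -4], "delta_rot": [0, 0, 0]}
    - {"linear": [0, 0, -2], "delta_rot": [0, 0, 0]}
    - {"linear": [0, 0, 0], "delta_rot": [0, 0, 0]}
    - {"linear": [0, 0, 0], "delta_rot": [0, 0, 0]}

```text
t: 4.68
position: [614.7, 6.2, 35.5]
tool_rot: [0.284, 3.129, -0.0]
contact_force: [-0.0, 0.6, -3.0]
finger_gap: 44.8
```

Call:
send_rows:
  deltas:
    - {"linear": [0, 0, -1], "delta_rot": [0, 0, 0]}
    - {"linear": [0, 0, -1], "delta_rot": [0, 0, 0]}
    - {"linear": [0, 0, 0], "delta_rot": [0, 0, 0]}
    - {"linear": [0, 0, 0], "delta_rot": [0, 0, 0]}

```text
t: 5.02
position: [614.7, 6.2, 33.4]
tool_rot: [0.284, 3.129, -0.0]
contact_force: [0.2, -1.0, -3.0]
finger_gap: 45.1
```

Call:
send_rows:
  deltas:
    - {"linear": [0, 0, -1], "delta_rot": [0, 0, 0]}
    - {"linear": [0, 0, -0.5], "delta_rot": [0, 0, 0]}
    - {"linear": [0, 0, 0], "delta_rot": [0, 0, 0]}
    - {"linear": [0, 0, 0], "delta_rot": [0, 0, 0]}

```text
t: 5.35
position: [614.7, 6.2, 33.3]
tool_rot: [0.283, 3.128, -0.0]
contact_force: [-4.5, 0.7, 9.9]
finger_gap: 45.5
```

Call:
send_rows:
  deltas:
    - {"linear": [0, 0, 0], "delta_rot": [0, 0, 0]}
    - {"linear": [0, 0, 0], "delta_rot": [0, 0, 0]}
    - {"linear": [0, 0, 0], "delta_rot": [0, 0, 0]}
    - {"linear": [0, 0, 0], "delta_rot": [0, 0, 0]}
    - {"linear": [0, 0, 10], "delta_rot": [0, 0, 0]}
    - {"linear": [0, 0, 20], "delta_rot": [0, 0, 0]}
    - {"linear": [0, 0, 20], "delta_rot": [0, 0, 0]}
    - {"linear": [0, 0, 20], "delta_rot": [0, 0, 0]}
  fingers: 60

```text
t: 6.02
position: [614.6, 6.2, 103.3]
tool_rot: [0.284, 3.129, -0.0]
contact_force: [0.7, -0.1, -0.2]
finger_gap: 59.8
```

Call:
send_rows:
  deltas:
    - {"linear": [-2, 25, 0], "delta_rot": [0, 0, 0.014]}
    - {"linear": [-2, 25, 0], "delta_rot": [0, 0, 0.014]}
    - {"linear": [-2, 25, 0], "delta_rot": [0, 0, 0.014]}
    - {"linear": [-2, 25, 0], "delta_rot": [0, 0, 0.014]}
    - {"linear": [-2, 25, 0], "delta_rot": [0, 0, 0.014]}
    - {"linear": [-2, 25, 0], "delta_rot": [0, 0, 0.014]}
    - {"linear": [-2, 25, 0], "delta_rot": [0, 0, 0.014]}
    - {"linear": [-3, 22, 0], "delta_rot": [0, 0, 0.014]}

```text
t: 6.68
position: [597.5, 204.8, 102.6]
tool_rot: [0.106, 3.139, 0.0]
contact_force: [0.4, 0.1, -0.0]
finger_gap: 59.8
```

Call:
send_rows:
  deltas:
    - {"linear": [0, 0, -10], "delta_rot": [0, 0, 0]}
    - {"linear": [0, 0, -20], "delta_rot": [0, 0, 0]}
    - {"linear": [0, 0, -20], "delta_rot": [0, 0, 0]}
    - {"linear": [0, 0, -10], "delta_rot": [0, 0, 0]}
    - {"linear": [0, 0, 0], "delta_rot": [0, 0, 0]}
    - {"linear": [0, 0, 0], "delta_rot": [0, 0, 0]}

```text
t: 7.18
position: [597.9, 202.8, 42.1]
tool_rot: [-0.109, -3.139, 0.0]
contact_force: [-0.7, 0.3, 1.6]
finger_gap: 60.0
```

Jaw line is at about 86° and centred, so I'll go down and grip.

Call:
send_rows:
  deltas:
    - {"linear": [0, 0, -7], "delta_rot": [0, 0, 0]}
    - {"linear": [0, 0, -5], "delta_rot": [0, 0, 0]}
    - {"linear": [0, 0, 0], "delta_rot": [0, 0, 0]}

```text
t: 7.43
position: [597.4, 203.1, 29.3]
tool_rot: [-0.108, -3.139, 0.0]
contact_force: [-0.5, 0.1, -0.7]
finger_gap: 60.1
```

Call:
send_rows:
  deltas:
    - {"linear": [0, 0, 0], "delta_rot": [0, 0, 0]}
    - {"linear": [0, 0, 0], "delta_rot": [0, 0, 0]}
    - {"linear": [0, 0, 0], "delta_rot": [0, 0, 0]}
    - {"linear": [0, 0, 0], "delta_rot": [0, 0, 0]}
    - {"linear": [0, 0, 0], "delta_rot": [0, 0, 0]}
    - {"linear": [0, 0, 0], "delta_rot": [0, 0, 0]}
    - {"linear": [0, 0, 0], "delta_rot": [0, 0, 0]}
  fingers: 22

```text
t: 8.02
position: [598.0, 203.3, 30.4]
tool_rot: [0.108, 3.139, 0.0]
contact_force: [-0.6, -0.2, 6.1]
finger_gap: 34.8
```

Call:
send_rows:
  deltas:
    - {"linear": [0, 0, 6], "delta_rot": [0, 0, 0]}
    - {"linear": [0, 0, 14], "delta_rot": [0, 0, 0]}
    - {"linear": [0, 0, 20], "delta_rot": [0, 0, 0]}
    - {"linear": [0, 0, 20], "delta_rot": [0, 0, 0]}
    - {"linear": [0, 0, 0], "delta_rot": [0, 0, 0]}
    - {"linear": [0, 0, 0], "delta_rot": [0, 0, 0]}

```text
t: 8.52
position: [597.7, 203.2, 90.3]
tool_rot: [0.108, 3.138, 0.0]
contact_force: [-0.2, -0.3, -1.4]
finger_gap: 35.0
```

Call:
send_rows:
  deltas:
    - {"linear": [10, -24, 0], "delta_rot": [0, 0, 0]}
    - {"linear": [10, -25, 0], "delta_rot": [0, 0, 0]}
    - {"linear": [10, -24, 0], "delta_rot": [0, 0, 0]}
    - {"linear": [10, -25, 0], "delta_rot": [0, 0, 0]}
    - {"linear": [10, -24, 0], "delta_rot": [0, 0, 0]}
    - {"linear": [10, -25, 0], "delta_rot": [0, 0, 0]}
    - {"linear": [10, -24, 0], "delta_rot": [0, 0, 0]}
    - {"linear": [10, -25, 0], "delta_rot": [0, 0, 0]}

```text
t: 9.18
position: [677.2, 6.1, 87.9]
tool_rot: [-0.108, -3.137, -0.001]
contact_force: [-0.2, -0.2, -0.7]
finger_gap: 35.1
```

Call:
send_rows:
  deltas:
    - {"linear": [0, 0, -10], "delta_rot": [0, 0, 0]}
    - {"linear": [0, 0, -15], "delta_rot": [0, 0, 0]}
    - {"linear": [0, 0, -15], "delta_rot": [0, 0, 0]}
    - {"linear": [0, 0, -10], "delta_rot": [0, 0, 0]}
    - {"linear": [0, 0, -3], "delta_rot": [0, 0, 0]}
    - {"linear": [0, 0, -1], "delta_rot": [0, 0, 0]}
    - {"linear": [0, 0, 0], "delta_rot": [0, 0, 0]}
    - {"linear": [0, 0, 0], "delta_rot": [0, 0, 0]}

```text
t: 9.85
position: [677.6, 7.4, 35.6]
tool_rot: [-0.108, -3.14, -0.0]
contact_force: [-0.8, -0.2, -0.8]
finger_gap: 35.0
```

Call:
send_rows:
  deltas:
    - {"linear": [0, 0, -1], "delta_rot": [0, 0, 0]}
    - {"linear": [0, 0, 0], "delta_rot": [0, 0, 0]}
    - {"linear": [0, 0, 0], "delta_rot": [0, 0, 0]}

```text
t: 10.1
position: [677.6, 7.2, 34.8]
tool_rot: [0.108, 3.14, -0.0]
contact_force: [0.6, -0.1, -1.0]
finger_gap: 34.8
```

Call:
send_rows:
  deltas:
    - {"linear": [0, 0, -0.6], "delta_rot": [0, 0, 0]}
    - {"linear": [0, 0, -0.6], "delta_rot": [0, 0, 0]}
    - {"linear": [0, 0, 0], "delta_rot": [0, 0, 0]}
    - {"linear": [0, 0, 0], "delta_rot": [0, 0, 0]}

```text
t: 10.43
position: [677.7, 7.2, 34.5]
tool_rot: [0.108, 3.139, -0.0]
contact_force: [-2.5, 0.7, 6.9]
finger_gap: 35.4
```

Call:
send_rows:
  deltas:
    - {"linear": [0, 0, 0], "delta_rot": [0, 0, 0]}
    - {"linear": [0, 0, 0], "delta_rot": [0, 0, 0]}
    - {"linear": [0, 0, 0], "delta_rot": [0, 0, 0]}
    - {"linear": [0, 0, 0], "delta_rot": [0, 0, 0]}
    - {"linear": [0, 0, 10], "delta_rot": [0, 0, 0]}
    - {"linear": [0, 0, 20], "delta_rot": [0, 0, 0]}
    - {"linear": [0, 0, 20], "delta_rot": [0, 0, 0]}
    - {"linear": [0, 0, 16], "delta_rot": [0, 0, 0]}
  fingers: 50

```text
t: 11.1
position: [678.0, 7.2, 101.8]
tool_rot: [0.108, 3.138, -0.0]
contact_force: [0.6, 0.7, 0.3]
finger_gap: 50.0
```

Call:
send_rows:
  deltas:
    - {"linear": [-30, 18, 0], "delta_rot": [0, 0, -0.072]}
    - {"linear": [-30, 18, 0], "delta_rot": [0, 0, -0.072]}
    - {"linear": [-30, 18, 0], "delta_rot": [0, 0, -0.072]}
    - {"linear": [-30, 18, 0], "delta_rot": [0, 0, -0.072]}
    - {"linear": [-30, 18, 0], "delta_rot": [0, 0, -0.072]}
    - {"linear": [-30, 18, 0], "delta_rot": [0, 0, -0.072]}
    - {"linear": [-30, 18, 0], "delta_rot": [0, 0, -0.072]}
    - {"linear": [-29, 19, 0], "delta_rot": [0, 0, -0.069]}

```text
t: 11.77
position: [437.2, 152.8, 100.4]
tool_rot: [0.997, 2.978, 0.001]
contact_force: [0.8, 0.9, -0.7]
finger_gap: 50.1
```

Call:
send_rows:
  deltas:
    - {"linear": [0, 0, -10], "delta_rot": [0, 0, 0]}
    - {"linear": [0, 0, -20], "delta_rot": [0, 0, 0]}
    - {"linear": [0, 0, -10], "delta_rot": [0, 0, 0]}
    - {"linear": [0, 0, 0], "delta_rot": [0, 0, 0]}
    - {"linear": [0, 0, 0], "delta_rot": [0, 0, 0]}

```text
t: 12.18
position: [438.9, 152.2, 60.1]
tool_rot: [0.991, 2.981, 0.0]
contact_force: [-0.5, 0.2, 1.0]
finger_gap: 49.8
```

```bash
python3 - <<'E'
from h import *
t=capture("top");crop(t,230,120,120,130,5,"c2",20)
E
```

```text
(no output)
```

View pics/c2.png

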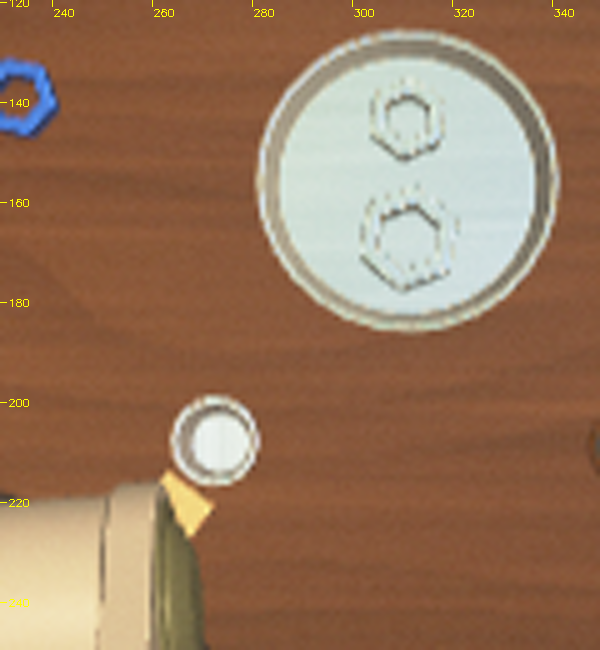

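The picture shows both nuts lying flat on the dish floor, at about (308,143) and (308,168), with the tin untouched at (272,208). The gripper is over the long batten with its jaws at 53°.

Call:
send_rows:
  deltas:
    - {"linear": [0, 0, -12], "delta_rot": [0, 0, 0]}
    - {"linear": [0, 0, -12], "delta_rot": [0, 0, 0]}
    - {"linear": [0, 0, -6], "delta_rot": [0, 0, 0]}
    - {"linear": [0, 0, 0], "delta_rot": [0, 0, 0]}

```text
t: 12.57
position: [438.6, 152.1, 29.4]
tool_rot: [-0.991, -2.98, 0.0]
contact_force: [-0.6, 0.3, -1.0]
finger_gap: 49.9
```

Call:
send_rows:
  deltas:
    - {"linear": [0, 0, 0], "delta_rot": [0, 0, 0]}
    - {"linear": [0, 0, 0], "delta_rot": [0, 0, 0]}
    - {"linear": [0, 0, 0], "delta_rot": [0, 0, 0]}
    - {"linear": [0, 0, 0], "delta_rot": [0, 0, 0]}
    - {"linear": [0, 0, 0], "delta_rot": [0, 0, 0]}
    - {"linear": [0, 0, 0], "delta_rot": [0, 0, 0]}
    - {"linear": [0, 0, 0], "delta_rot": [0, 0, 0]}
  fingers: 18

```text
t: 13.15
position: [439.1, 152.3, 30.5]
tool_rot: [0.99, 2.98, 0.001]
contact_force: [-0.1, -0.6, 6.2]
finger_gap: 29.5
```

Call:
send_rows:
  deltas:
    - {"linear": [0, 0, 6], "delta_rot": [0, 0, 0]}
    - {"linear": [0, 0, 14], "delta_rot": [0, 0, 0]}
    - {"linear": [0, 0, 20], "delta_rot": [0, 0, 0]}
    - {"linear": [0, 0, 30], "delta_rot": [0, 0, 0]}
    - {"linear": [0, 0, 0], "delta_rot": [0, 0, 0]}
    - {"linear": [0, 0, 0], "delta_rot": [0, 0, 0]}

```text
t: 13.65
position: [439.1, 152.3, 101.0]
tool_rot: [0.99, 2.978, 0.002]
contact_force: [-0.3, 0.8, -0.8]
finger_gap: 29.3
```

```bash
python3 -c "
import numpy as np
for a in(-8.7,):
  c,s=np.cos(np.radians(a)),np.sin(np.radians(a));R=np.array([[c,-s],[s,c]]);T=[431.7,363.1]
  # batten +x along tray -y (yaw a-90). grip point is at batten x=-10 / -8 -> tray +y
  print('long',T+R@[-28,10],'short',T+R@[28,8])
"
```

```text
long [405.53477937 377.22024184] short [460.58791539 366.77264813]
```

Call:
send_rows:
  deltas:
    - {"linear": [-3, 23, 0], "delta_rot": [0, 0, -0.108]}
    - {"linear": [-3, 23, 0], "delta_rot": [0, 0, -0.108]}
    - {"linear": [-3, 23, 0], "delta_rot": [0, 0, -0.108]}
    - {"linear": [-3, 23, 0], "delta_rot": [0, 0, -0.108]}
    - {"linear": [-4, 22, 0], "delta_rot": [0, 0, -0.108]}
    - {"linear": [-4, 22, 0], "delta_rot": [0, 0, -0.108]}
    - {"linear": [-4, 22, 0], "delta_rot": [0, 0, -0.108]}
    - {"linear": [-4, 22, 0], "delta_rot": [0, 0, -0.108]}

```text
t: 14.32
position: [409.7, 333.0, 98.5]
tool_rot: [-2.154, -2.286, 0.003]
contact_force: [1.0, -0.1, -0.8]
finger_gap: 29.4
```

Call:
send_rows:
  deltas:
    - {"linear": [-3, 23, 0], "delta_rot": [0, 0, -0.108]}
    - {"linear": [-3, 22, 0], "delta_rot": [0, 0, -0.108]}
    - {"linear": [0, 0, -15], "delta_rot": [0, 0, 0]}
    - {"linear": [0, 0, -20], "delta_rot": [0, 0, 0]}
    - {"linear": [0, 0, -15], "delta_rot": [0, 0, 0]}
    - {"linear": [0, 0, -5], "delta_rot": [0, 0, 0]}
    - {"linear": [0, 0, 0], "delta_rot": [0, 0, 0]}
    - {"linear": [0, 0, 0], "delta_rot": [0, 0, 0]}

```text
t: 14.98
position: [404.7, 377.1, 44.5]
tool_rot: [-2.383, -2.047, 0.001]
contact_force: [-0.5, -0.6, 0.5]
finger_gap: 29.3
```

Call:
send_rows:
  deltas:
    - {"linear": [1, 0, -3], "delta_rot": [0, 0, 0]}
    - {"linear": [0, 0, -2], "delta_rot": [0, 0, 0]}
    - {"linear": [0, 0, -1], "delta_rot": [0, 0, 0]}
    - {"linear": [0, 0, 0], "delta_rot": [0, 0, 0]}
    - {"linear": [0, 0, 0], "delta_rot": [0, 0, 0]}

```text
t: 15.4
position: [405.7, 377.2, 38.8]
tool_rot: [2.383, 2.047, 0.001]
contact_force: [-0.0, -0.4, -1.7]
finger_gap: 29.2
```

Call:
send_rows:
  deltas:
    - {"linear": [0, 0, -0.6], "delta_rot": [0, 0, 0]}
    - {"linear": [0, 0, 0], "delta_rot": [0, 0, 0]}
    - {"linear": [0, 0, 0], "delta_rot": [0, 0, 0]}

```text
t: 15.65
position: [405.7, 377.3, 38.5]
tool_rot: [2.383, 2.048, 0.001]
contact_force: [-0.9, -1.3, 4.9]
finger_gap: 29.4
```

Call:
send_rows:
  deltas:
    - {"linear": [0, 0, 0], "delta_rot": [0, 0, 0]}
    - {"linear": [0, 0, 0], "delta_rot": [0, 0, 0]}
    - {"linear": [0, 0, 0], "delta_rot": [0, 0, 0]}
    - {"linear": [0, 0, 0], "delta_rot": [0, 0, 0]}
    - {"linear": [0, 0, 10], "delta_rot": [0, 0, 0]}
    - {"linear": [0, 0, 20], "delta_rot": [0, 0, 0]}
    - {"linear": [0, 0, 20], "delta_rot": [0, 0, 0]}
    - {"linear": [0, 0, 12], "delta_rot": [0, 0, 0]}
  fingers: 42

```text
t: 16.32
position: [406.1, 377.5, 102.5]
tool_rot: [2.382, 2.047, 0.004]
contact_force: [0.5, -0.1, -0.3]
finger_gap: 41.9
```

Call:
send_rows:
  deltas:
    - {"linear": [9, -30, 0], "delta_rot": [0, 0, 0.052]}
    - {"linear": [9, -30, 0], "delta_rot": [0, 0, 0.052]}
    - {"linear": [9, -30, 0], "delta_rot": [0, 0, 0.052]}
    - {"linear": [9, -30, 0], "delta_rot": [0, 0, 0.052]}
    - {"linear": [9, -30, 0], "delta_rot": [0, 0, 0.052]}
    - {"linear": [9, -30, 0], "delta_rot": [0, 0, 0.052]}
    - {"linear": [9, -30, 0], "delta_rot": [0, 0, 0.052]}
    - {"linear": [9, -30, 0], "delta_rot": [0, 0, 0.052]}

```text
t: 16.98
position: [478.0, 135.7, 100.8]
tool_rot: [1.905, 2.498, 0.001]
contact_force: [0.8, -0.7, -0.3]
finger_gap: 42.0
```

Call:
send_rows:
  deltas:
    - {"linear": [9, -30, 0], "delta_rot": [0, 0, 0.052]}
    - {"linear": [9, -30, 0], "delta_rot": [0, 0, 0.052]}
    - {"linear": [9, -30, 0], "delta_rot": [0, 0, 0.052]}
    - {"linear": [9, -30, 0], "delta_rot": [0, 0, 0.052]}
    - {"linear": [9, -30, 0], "delta_rot": [0, 0, 0.052]}
    - {"linear": [9, -30, 0], "delta_rot": [0, 0, 0.052]}
    - {"linear": [9, -30, 0], "delta_rot": [0, 0, 0.052]}
    - {"linear": [9, -30, 0], "delta_rot": [0, 0, 0.052]}

```text
t: 17.65
position: [549.9, -104.4, 100.8]
tool_rot: [1.348, 2.837, 0.0]
contact_force: [0.9, 0.6, 0.9]
finger_gap: 42.1
```

Call:
send_rows:
  deltas:
    - {"linear": [9, -30, 0], "delta_rot": [0, 0, 0.052]}
    - {"linear": [9, -30, 0], "delta_rot": [0, 0, 0.052]}
    - {"linear": [11, -27, 0], "delta_rot": [0, 0, 0.052]}
    - {"linear": [11, -26, 0], "delta_rot": [0, 0, 0.054]}
    - {"linear": [0, 0, 0], "delta_rot": [0, 0, 0]}
    - {"linear": [0, 0, 0], "delta_rot": [0, 0, 0]}
  fingers: 56

```text
t: 18.15
position: [589.6, -216.8, 100.2]
tool_rot: [1.05, 2.961, 0.0]
contact_force: [0.6, 0.1, -0.4]
finger_gap: 55.8
```

```bash
python3 - <<'E'
from h import *
t=capture("top");s=capture("side")
crop(t,115,190,110,100,6,"c3",20); crop(s,270,100,160,120,5,"c3s",20)
a=cv2.imread("pics/c3.png");b=cv2.imread("pics/c3s.png")
b=cv2.resize(b,(int(b.shape[1]*300/b.shape[0]),300));a=cv2.resize(a,(int(a.shape[1]*300/a.shape[0]),300))
cv2.imwrite("pics/c3b.png",np.hstack([a,b]))
E
```

```text
(no output)
```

View pics/c3b.png

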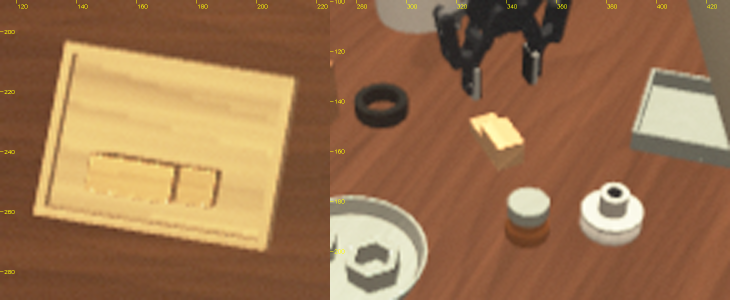

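The long batten lies flat and parallel to the tray's long side. The side view shows the fingers straddling the short batten from above.

Call:
send_rows:
  deltas:
    - {"linear": [0, 1, -15], "delta_rot": [0, 0, 0]}
    - {"linear": [0, 0, -20], "delta_rot": [0, 0, 0]}
    - {"linear": [0, 0, -18], "delta_rot": [0, 0, 0]}
    - {"linear": [0, 0, -11], "delta_rot": [0, 0, 0]}
    - {"linear": [0, 0, -6], "delta_rot": [0, 0, 0]}
    - {"linear": [0, 0, 0], "delta_rot": [0, 0, 0]}

```text
t: 18.75
position: [589.3, -213.9, 29.3]
tool_rot: [-1.046, -2.96, -0.001]
contact_force: [-0.9, 0.3, -0.5]
finger_gap: 55.9
```

Call:
send_rows:
  deltas:
    - {"linear": [0, 0, 0], "delta_rot": [0, 0, 0]}
    - {"linear": [0, 0, 0], "delta_rot": [0, 0, 0]}
    - {"linear": [0, 0, 0], "delta_rot": [0, 0, 0]}
    - {"linear": [0, 0, 0], "delta_rot": [0, 0, 0]}
    - {"linear": [0, 0, 0], "delta_rot": [0, 0, 0]}
    - {"linear": [0, 0, 0], "delta_rot": [0, 0, 0]}
    - {"linear": [0, 0, 0], "delta_rot": [0, 0, 0]}
  fingers: 18

```text
t: 19.33
position: [590.2, -215.0, 31.3]
tool_rot: [1.047, 2.96, -0.0]
contact_force: [0.2, 1.3, 6.3]
finger_gap: 29.2
```

Call:
send_rows:
  deltas:
    - {"linear": [0, 0, 6], "delta_rot": [0, 0, 0]}
    - {"linear": [0, 0, 14], "delta_rot": [0, 0, 0]}
    - {"linear": [0, 0, 20], "delta_rot": [0, 0, 0]}
    - {"linear": [0, 0, 30], "delta_rot": [0, 0, 0]}
    - {"linear": [0, 0, 0], "delta_rot": [0, 0, 0]}
    - {"linear": [0, 0, 0], "delta_rot": [0, 0, 0]}

```text
t: 19.83
position: [590.1, -215.1, 101.9]
tool_rot: [1.046, 2.959, -0.001]
contact_force: [0.1, -0.2, -1.4]
finger_gap: 29.4
```

Call:
send_rows:
  deltas:
    - {"linear": [-6, 29, 0], "delta_rot": [0, 0, -0.052]}
    - {"linear": [-6, 29, 0], "delta_rot": [0, 0, -0.052]}
    - {"linear": [-6, 29, 0], "delta_rot": [0, 0, -0.052]}
    - {"linear": [-6, 29, 0], "delta_rot": [0, 0, -0.052]}
    - {"linear": [-6, 29, 0], "delta_rot": [0, 0, -0.052]}
    - {"linear": [-6, 29, 0], "delta_rot": [0, 0, -0.052]}
    - {"linear": [-6, 29, 0], "delta_rot": [0, 0, -0.052]}
    - {"linear": [-6, 29, 0], "delta_rot": [0, 0, -0.052]}

```text
t: 20.5
position: [540.6, 18.5, 99.1]
tool_rot: [-1.639, -2.678, 0.001]
contact_force: [0.0, -0.5, 0.1]
finger_gap: 29.1
```

Call:
send_rows:
  deltas:
    - {"linear": [-6, 29, 0], "delta_rot": [0, 0, -0.052]}
    - {"linear": [-6, 29, 0], "delta_rot": [0, 0, -0.052]}
    - {"linear": [-6, 29, 0], "delta_rot": [0, 0, -0.052]}
    - {"linear": [-6, 29, 0], "delta_rot": [0, 0, -0.052]}
    - {"linear": [-6, 29, 0], "delta_rot": [0, 0, -0.052]}
    - {"linear": [-6, 29, 0], "delta_rot": [0, 0, -0.052]}
    - {"linear": [-6, 29, 0], "delta_rot": [0, 0, -0.052]}
    - {"linear": [-6, 29, 0], "delta_rot": [0, 0, -0.052]}

```text
t: 21.17
position: [492.6, 250.4, 99.1]
tool_rot: [-2.157, -2.282, 0.003]
contact_force: [0.6, -0.3, -0.1]
finger_gap: 29.0
```

Call:
send_rows:
  deltas:
    - {"linear": [-8, 29, 0], "delta_rot": [0, 0, -0.052]}
    - {"linear": [-8, 30, 0], "delta_rot": [0, 0, -0.052]}
    - {"linear": [-8, 29, 0], "delta_rot": [0, 0, -0.052]}
    - {"linear": [-9, 30, 0], "delta_rot": [0, 0, -0.055]}
    - {"linear": [0, 0, -16], "delta_rot": [0, 0, 0]}
    - {"linear": [0, 0, -20], "delta_rot": [0, 0, 0]}
    - {"linear": [0, 0, -14], "delta_rot": [0, 0, 0]}
    - {"linear": [0, 0, -5], "delta_rot": [0, 0, 0]}

```text
t: 21.83
position: [459.1, 366.6, 42.0]
tool_rot: [-2.382, -2.046, 0.008]
contact_force: [-0.1, -0.0, -0.4]
finger_gap: 29.3
```

Call:
send_rows:
  deltas:
    - {"linear": [0, 0, -3], "delta_rot": [0, 0, 0]}
    - {"linear": [0, 0, 0], "delta_rot": [0, 0, 0]}
    - {"linear": [0, 0, 0], "delta_rot": [0, 0, 0]}

```text
t: 22.08
position: [460.9, 367.2, 42.5]
tool_rot: [2.384, 2.046, 0.001]
contact_force: [0.1, 0.7, -0.6]
finger_gap: 29.4
```

Call:
send_rows:
  deltas:
    - {"linear": [0, 0, -1.5], "delta_rot": [0, 0, 0]}
    - {"linear": [0, 0, -1.2], "delta_rot": [0, 0, 0]}
    - {"linear": [0, 0, 0], "delta_rot": [0, 0, 0]}
    - {"linear": [0, 0, 0], "delta_rot": [0, 0, 0]}

```text
t: 22.42
position: [460.7, 367.2, 39.5]
tool_rot: [2.384, 2.046, 0.0]
contact_force: [-0.1, -0.1, -0.8]
finger_gap: 28.8
```

Call:
send_rows:
  deltas:
    - {"linear": [0, 0, -0.5], "delta_rot": [0, 0, 0]}
    - {"linear": [0, 0, 0], "delta_rot": [0, 0, 0]}
    - {"linear": [0, 0, 0], "delta_rot": [0, 0, 0]}

```text
t: 22.67
position: [460.7, 367.3, 39.3]
tool_rot: [2.383, 2.046, 0.001]
contact_force: [-1.6, 0.1, 4.4]
finger_gap: 29.5
```

Call:
send_rows:
  deltas:
    - {"linear": [0, 0, 0], "delta_rot": [0, 0, 0]}
    - {"linear": [0, 0, 0], "delta_rot": [0, 0, 0]}
    - {"linear": [0, 0, 0], "delta_rot": [0, 0, 0]}
    - {"linear": [0, 0, 0], "delta_rot": [0, 0, 0]}
    - {"linear": [0, 0, 10], "delta_rot": [0, 0, 0]}
    - {"linear": [0, 0, 20], "delta_rot": [0, 0, 0]}
    - {"linear": [0, 0, 20], "delta_rot": [0, 0, 0]}
    - {"linear": [0, 0, 20], "delta_rot": [0, 0, 0]}
  fingers: 42

```text
t: 23.33
position: [460.6, 367.2, 110.3]
tool_rot: [-2.384, -2.046, -0.0]
contact_force: [-0.1, 0.4, -0.2]
finger_gap: 42.1
```

Call:
send_rows:
  deltas:
    - {"linear": [-1, -29, 0], "delta_rot": [0, 0, 0.017]}
    - {"linear": [-1, -29, 0], "delta_rot": [0, 0, 0.017]}
    - {"linear": [-1, -29, 0], "delta_rot": [0, 0, 0.017]}
    - {"linear": [-1, -29, 0], "delta_rot": [0, 0, 0.017]}
    - {"linear": [-1, -29, 0], "delta_rot": [0, 0, 0.017]}
    - {"linear": [-1, -29, 0], "delta_rot": [0, 0, 0.017]}
    - {"linear": [-1, -29, 0], "delta_rot": [0, 0, 0.017]}
    - {"linear": [-1, -29, 0], "delta_rot": [0, 0, 0.017]}
  fingers: 52

```text
t: 24.0
position: [452.5, 133.9, 109.6]
tool_rot: [2.238, 2.204, 0.001]
contact_force: [0.2, -0.3, -0.6]
finger_gap: 51.7
```

Call:
send_rows:
  deltas:
    - {"linear": [-1, -29, 0], "delta_rot": [0, 0, 0.017]}
    - {"linear": [-1, -29, 0], "delta_rot": [0, 0, 0.017]}
    - {"linear": [-1, -29, 0], "delta_rot": [0, 0, 0.017]}
    - {"linear": [-1, -29, 0], "delta_rot": [0, 0, 0.017]}
    - {"linear": [-1, -29, 0], "delta_rot": [0, 0, 0.017]}
    - {"linear": [-1, -29, 0], "delta_rot": [0, 0, 0.017]}
    - {"linear": [-1, -29, 0], "delta_rot": [0, 0, 0.017]}
    - {"linear": [-1, -29, 0], "delta_rot": [0, 0, 0.017]}

```text
t: 24.67
position: [444.5, -98.3, 109.6]
tool_rot: [2.083, 2.351, 0.0]
contact_force: [0.7, -1.0, 0.2]
finger_gap: 51.9
```

Call:
send_rows:
  deltas:
    - {"linear": [-1, -31, 0], "delta_rot": [0, 0, 0.017]}
    - {"linear": [-1, -32, 0], "delta_rot": [0, 0, 0.017]}
    - {"linear": [0, 0, 0], "delta_rot": [0, 0, 0]}
    - {"linear": [0, 0, 0], "delta_rot": [0, 0, 0]}
    - {"linear": [0, 0, 0], "delta_rot": [0, 0, 0]}

```text
t: 25.08
position: [442.5, -159.4, 109.1]
tool_rot: [-2.044, -2.385, -0.0]
contact_force: [0.0, 0.6, -0.0]
finger_gap: 51.7
```

```bash
python3 - <<'E'
from h import *
t=capture("top");s=capture("side")
crop(t,115,190,110,100,3,"c4",20); crop(s,320,80,130,120,5,"c4s",20)
a=cv2.imread("pics/c4.png");b=cv2.imread("pics/c4s.png")
b=cv2.resize(b,(325,300))
cv2.imwrite("pics/c4b.png",np.hstack([a,b]))
E
```

```text
(no output)
```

View pics/c4b.png

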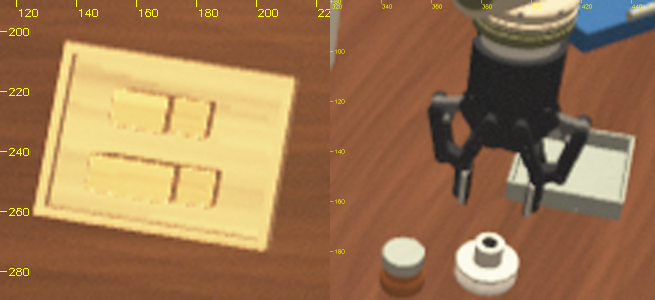

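Both battens now lie flat and parallel in the tray, and the gripper is centred above the pulley.

Call:
send_rows:
  deltas:
    - {"linear": [0, 0, -15], "delta_rot": [0, 0, 0]}
    - {"linear": [0, 0, -20], "delta_rot": [0, 0, 0]}
    - {"linear": [0, 0, -14], "delta_rot": [0, 0, 0]}
    - {"linear": [0, 0, -6], "delta_rot": [0, 0, 0]}
    - {"linear": [0, 0, -3], "delta_rot": [0, 0, 0]}
    - {"linear": [0, 0, 0], "delta_rot": [0, 0, 0]}

```text
t: 25.68
position: [442.7, -159.3, 50.8]
tool_rot: [-2.043, -2.386, 0.0]
contact_force: [-0.4, 0.2, 0.2]
finger_gap: 51.8
```

Call:
send_rows:
  deltas:
    - {"linear": [0, 0, 0], "delta_rot": [0, 0, 0]}
    - {"linear": [0, 0, 0], "delta_rot": [0, 0, 0]}
    - {"linear": [0, 0, 0], "delta_rot": [0, 0, 0]}
    - {"linear": [0, 0, 0], "delta_rot": [0, 0, 0]}
    - {"linear": [0, 0, 0], "delta_rot": [0, 0, 0]}
    - {"linear": [0, 0, 0], "delta_rot": [0, 0, 0]}
    - {"linear": [0, 0, 0], "delta_rot": [0, 0, 0]}
  fingers: 16
  force: 50

```text
t: 26.27
position: [443.0, -159.8, 51.8]
tool_rot: [2.043, 2.385, 0.0]
contact_force: [0.1, 2.1, 5.7]
finger_gap: 25.7
```

Call:
send_rows:
  deltas:
    - {"linear": [0, 0, 6], "delta_rot": [0, 0, 0]}
    - {"linear": [0, 0, 14], "delta_rot": [0, 0, 0]}
    - {"linear": [0, 0, 20], "delta_rot": [0, 0, 0]}
    - {"linear": [0, 0, 20], "delta_rot": [0, 0, 0]}
    - {"linear": [0, 0, 0], "delta_rot": [0, 0, 0]}
    - {"linear": [0, 0, 0], "delta_rot": [0, 0, 0]}

```text
t: 26.77
position: [442.8, -159.9, 111.6]
tool_rot: [2.043, 2.384, 0.0]
contact_force: [0.4, 0.4, -2.8]
finger_gap: 25.8
```

Call:
send_rows:
  deltas:
    - {"linear": [-4, -26, 0], "delta_rot": [0, 0, 0]}
    - {"linear": [-4, -27, 0], "delta_rot": [0, 0, 0]}
    - {"linear": [-4, -27, 0], "delta_rot": [0, 0, 0]}
    - {"linear": [-4, -27, 0], "delta_rot": [0, 0, 0]}
    - {"linear": [-4, -27, 0], "delta_rot": [0, 0, 0]}
    - {"linear": [-4, -27, 0], "delta_rot": [0, 0, 0]}
    - {"linear": [-4, -27, 0], "delta_rot": [0, 0, 0]}
    - {"linear": [0, 0, 0], "delta_rot": [0, 0, 0]}

```text
t: 27.43
position: [413.7, -351.9, 109.5]
tool_rot: [2.048, 2.382, -0.002]
contact_force: [-0.7, 0.0, -1.5]
finger_gap: 25.6
```

Call:
send_rows:
  deltas:
    - {"linear": [0, 0, -14], "delta_rot": [0, 0, 0]}
    - {"linear": [0, 0, -18], "delta_rot": [0, 0, 0]}
    - {"linear": [0, 0, -12], "delta_rot": [0, 0, 0]}
    - {"linear": [0, 0, -6], "delta_rot": [0, 0, 0]}
    - {"linear": [0, 0, -3], "delta_rot": [0, 0, 0]}
    - {"linear": [0, 0, 0], "delta_rot": [0, 0, 0]}
    - {"linear": [0, 0, 0], "delta_rot": [0, 0, 0]}

```text
t: 28.02
position: [414.8, -347.8, 58.1]
tool_rot: [2.044, 2.386, -0.0]
contact_force: [0.4, -0.1, -2.7]
finger_gap: 25.6
```

Call:
send_rows:
  deltas:
    - {"linear": [0, 0, -1.5], "delta_rot": [0, 0, 0]}
    - {"linear": [0, 0, 0], "delta_rot": [0, 0, 0]}
    - {"linear": [0, 0, 0], "delta_rot": [0, 0, 0]}

```text
t: 28.27
position: [414.7, -347.9, 56.7]
tool_rot: [2.044, 2.385, -0.0]
contact_force: [0.1, -0.2, -2.8]
finger_gap: 26.1
```

Call:
send_rows:
  deltas:
    - {"linear": [0, 0, -0.8], "delta_rot": [0, 0, 0]}
    - {"linear": [0, 0, -0.5], "delta_rot": [0, 0, 0]}
    - {"linear": [0, 0, 0], "delta_rot": [0, 0, 0]}
    - {"linear": [0, 0, 0], "delta_rot": [0, 0, 0]}

```text
t: 28.6
position: [414.7, -347.9, 55.8]
tool_rot: [2.043, 2.385, -0.0]
contact_force: [-1.1, 1.9, 4.9]
finger_gap: 26.1
```

Call:
send_rows:
  deltas:
    - {"linear": [0, 0, 0], "delta_rot": [0, 0, 0]}
    - {"linear": [0, 0, 0], "delta_rot": [0, 0, 0]}
    - {"linear": [0, 0, 0], "delta_rot": [0, 0, 0]}
    - {"linear": [0, 0, 0], "delta_rot": [0, 0, 0]}
    - {"linear": [0, 0, 10], "delta_rot": [0, 0, 0]}
    - {"linear": [0, 0, 20], "delta_rot": [0, 0, 0]}
    - {"linear": [0, 0, 30], "delta_rot": [0, 0, 0]}
    - {"linear": [0, 0, 30], "delta_rot": [0, 0, 0]}
  fingers: 50

```text
t: 29.27
position: [414.4, -347.5, 146.4]
tool_rot: [-2.043, -2.385, -0.0]
contact_force: [1.4, 0.2, 0.2]
finger_gap: 50.1
```

Call:
send_rows:
  deltas:
    - {"linear": [-8, 25, 10], "delta_rot": [0, 0, 0]}
    - {"linear": [-8, 25, 10], "delta_rot": [0, 0, 0]}
    - {"linear": [-8, 25, 10], "delta_rot": [0, 0, 0]}
    - {"linear": [-8, 25, 10], "delta_rot": [0, 0, 0]}
    - {"linear": [-8, 25, 10], "delta_rot": [0, 0, 0]}
    - {"linear": [-8, 25, 10], "delta_rot": [0, 0, 0]}
    - {"linear": [0, 25, 0], "delta_rot": [0, 0, 0]}
    - {"linear": [0, 0, 0], "delta_rot": [0, 0, 0]}

```text
t: 29.93
position: [365.8, -169.5, 206.2]
tool_rot: [2.041, 2.388, 0.001]
contact_force: [0.1, 0.7, 0.0]
finger_gap: 50.3
```

```bash
python3 - <<'E'
from h import *
t=capture("top");s=capture("side")
cv2.imwrite("pics/top9.png",t);cv2.imwrite("pics/side9.png",s)
crop(t,110,110,390,180,2,"f9",20)
b=cv2.resize(s[80:320,180:500],None,fx=2,fy=2);cv2.imwrite("pics/f9s.png",b)
for n,w in(("top",(258,192,32,32)),("top",(343,194,30,30)),("side",(292,232,32,34))):
    u,v,W,H=w;d=cv2.absdiff(capture(n)[v:v+H,u:u+W],cv2.imread(f"pics/{n}0.png")[v:v+H,u:u+W]);print(n,w,d.mean(),(d.max(2)>40).sum())
print(state()["position"],state()["contact_force"])
E
```

```text
top (258, 192, 32, 32) 12.017578125 100
top (343, 194, 30, 30) 3.7066666666666666 0
side (292, 232, 32, 34) 8.766544117647058 79
[ 366.85242422 -173.63063035  205.08465933] [ 0.44811712 -0.59553966  0.2664902 ]
```

View pics/f9.png

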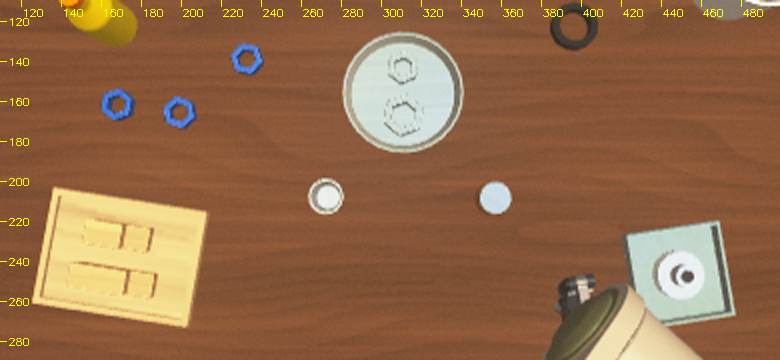

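View pics/f9s.png

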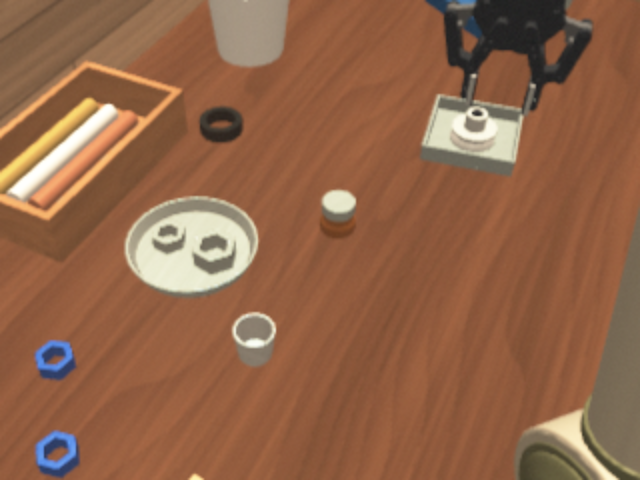

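The final pictures show both nuts flat in the dish, both battens flat in the tray, and the pulley on the bin floor with its hub up. The jar and tin are upright in place. The difference around the tin comes from the batten that used to lie in that crop.

```bash
python3 - <<'E'
from fit import *
for c in("top","side"):
    for n,p in(("tin",[510,102,0]),("jar",[509.5,-108.6,0])): print(c,n,[fit(c,cv2.imread(f"pics/{c}{i}.png"),n,p,pad=6) for i in(0,9)])
print(sign_off())
E
```

```text
top tin [(array([ 5.10089509e+02,  1.02026233e+02, -1.24584402e-01]), np.float64(0.939991821713351)), (array([ 5.10295300e+02,  1.01975668e+02, -1.53500030e-01]), np.float64(0.9392231218612278))]
top jar [(array([ 5.10324997e+02, -1.07759630e+02, -9.50833851e-02]), np.float64(0.7678589420654912)), (array([ 5.10324997e+02, -1.07759630e+02, -9.50833851e-02]), np.float64(0.7662468513853904))]
side tin [(array([ 5.09814993e+02,  1.01506095e+02, -6.58853105e-02]), np.float64(0.8052382545524065)), (array([ 5.12486833e+02,  9.73692060e+01, -1.99908184e-01]), np.float64(0.8421025535420099))]
side jar [(array([ 5.21904568e+02, -1.39554362e+02,  4.22016586e-01]), np.float64(0.6733490566037735)), (array([ 5.22131267e+02, -1.39228533e+02,  2.97286717e-01]), np.float64(0.6764433986049248))]
the job is handed in; nothing more can be done
None
```

All five parts are sorted, and I handed the job in at about 30 s of the 118 s allowed. I placed the nuts in the dish first, then the battens in the plywood tray along its long side, then the pulley in the grey bin.

**Final pictures:** The last top view shows every part down on its tray floor, with the battens parallel to the long side. The last side view shows the nuts flat in the dish and the pulley with its hub up. The battens are out of that view's frame. The blue nuts were never touched, and the gripper was clear of everything. Forces at the end of each move stayed under about 10 N.

**Jar and tin:** Both stand upright. Measured from above, the tin agrees with its start position to about 0.2 mm and the jar shows no change.

**Checks that disagreed:**
- **Tin, side camera:** the fit moved by about 5 mm between the first and last pictures. I put this down to the fit, because the batten was touching the tin's outline in the first picture and the top view shows no shift.
- **Jar, side camera:** the fit was poor in both pictures, because its dark amber body doesn't stand out from the wood. It didn't change between them.

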